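# Set the stirrer's speed by clicks and start it

### The job

The vial on the bench stirrer has to be stirred at speed four: with a fingertip, push the lever of the rotary speed selector clockwise until it stands exactly four clicks on from the long 'off' mark (it may be at off, one or two now), never letting it go past that, and then press the round start button fully down and let go. Push only: do not grip or pinch the lever and lift nothing; leave the square stop button alone, and disturb neither the vial nor the things standing around.

Things in the scene. Friction and masses are not known exactly. Their poses are not given: they have to be found in the camera images.
- stirrer: grey bench stirrer fixed to the worktop, 170 (x) x 260 (y) x 58 mm high; origin at the centre of its underside, on the worktop; its x axis points to its back, y to its left as seen from the front. Flat deck at z = 58 mm. A round metal plate (radius 50 mm, 10 mm high) with a vial on it is on the left of the deck at (0, 68) mm; the controls are on the right.
- selector_axis (a point): point on the vertical axis of the selector at deck height, at (10, -60, 58) mm of the stirrer; axes as the stirrer's. Round hub of radius 17 mm, 29 mm high. Marks lie round it at radius 49 to 60 mm: they are flat (under 3 mm).
- selector (a joint): selector angle, rad, growing clockwise from above. Sprung detents: 0 = off (long thick mark), 0.524, 1.047, 1.571, 2.094, 2.618 = speeds one to five (short marks). Starts at off, one or two. A push that peaks at 5 to 9 N at 34 mm radius moves it on; once about 0.33 rad past a detent it snaps on into the next by itself and stays; a finger then follows about 18 mm before it pushes again.
- lever_push (a point): point in the middle plane of the black lever, 34 mm from the axis, 20 mm above the deck; its x axis points to the lever's tip: 75 degrees anticlockwise of the stirrer's x axis at off, 30 degrees further clockwise each click (45 degrees clockwise at speed four). One-sided lever: tip 46 mm from the axis, 13 mm thick (6.5 mm to either side of this point), from 7 to 37 mm above the deck.
- lever_left: the lever's anticlockwise side cheek (28 x 4 x 28 mm): the one to push for clockwise turning; origin on the selector axis at deck height
- lever_right: the lever's clockwise side cheek, the same size; origin on the selector axis at deck height. Touching both cheeks at once counts as pinching.
- start_top (a point): centre of the top of the white round start button, radius 14 mm, 10 mm above the deck, near the front edge to the left of the stop button
- start_button (a joint): how far the start button is pressed down, m: 0 up, 0.005 fully down; springs back. Takes 1.5 N to begin and 4.5 N to be fully down.
- stop_top (a point): centre of the top of the white square stop button, 15 mm wide, 9 mm above the deck, 64 mm to the right of the start button; leave it alone
- stop_button (a joint): how far the stop button is pressed, m, 0 to 0.005
- vial: loose white closed vial, 44 mm across, 75 mm high, standing on the stirrer's plate; origin at the centre of its foot
- jar: loose olive jar with lid, 54 mm across, 66 mm high, on the worktop to the left of the stirrer; origin at the centre of its foot
- carton: loose small carton 41 x 56 x 50 mm high on the worktop to the right of the stirrer; origin at the centre of its foot
- slides: loose hinged slide box 95 x 132 x 60 mm high, far left; origin at the centre of its foot
- dish: loose flat dish 61 mm across, 13 mm high, on the right; origin at the centre of its foot
- tape: loose roll of tape 96 mm across, 25 mm high, lying on the right; origin at the centre of its foot
Not all that is in view belongs to the job. What is shaped like the vial but yellow is not meant.

How it is judged:
On the way, in this order (a step that is already met when the one before it is completed fails the run):
1. the selector rests in the detent of speed four, start button not yet pressed (value of joint selector between 1.964 and 2.224 rad and velocity of joint selector between -0.1 and 0.1 rad/s and value of joint start_button below 0.002 m), for 0.3 s.
2. the start button is pressed fully down with the selector at speed four (value of joint selector between 1.964 and 2.224 rad and value of joint start_button above 0.004 m), for 0.1 s.
At the end, for the whole second after the job is handed in: selector at rest in the detent of speed four (2.094 rad within 0.13), start and stop buttons up (within 1 mm), vial standing upright (within 0.1 rad) and at rest on the stirrer's plate (value of joint selector between 1.964 and 2.224 rad and value of joint each of start_button, stop_button below 0.001 m and velocity of joint selector between -0.1 and 0.1 rad/s and angle between vial's own z axis and vertical below 0.1 rad and z of vial in the frame of stirrer between 0.064 and 0.072 m and linear speed of vial below 0.02 m/s); the robot touches nothing.
It fails at once if the selector is turned past speed four (0.25 rad or more beyond its detent) (value of joint selector above 2.344 rad).
It fails at once if the start button is pressed before the selector is at speed four (value of joint start_button above 0.003 m and value of joint selector below 1.894 rad).
It fails at once if the stop button is pressed (value of joint stop_button above 0.002 m).
It fails at once if the lever is pinched between the fingers (both cheeks touched at once) (contact force between the fingers and lever_left above 0.5 N and contact force between the fingers and lever_right above 0.5 N).
It fails at once if the vial is moved by more than 10 mm, lifted or tipped, or something standing around is moved by more than 15 mm (distance of vial from where it was at the start of the episode above 0.01 m or angle between vial's own z axis and vertical above 0.2 rad or distance of any of jar, carton, slides, dish, tape from where it was at the start of the episode above 0.015 m).
It also fails if it takes over 64 s, if anything falls off the work surface, if the arm or the gripper's body presses on something with over 40 N, if the wrist force passes 120 N, or if a joint passes its speed limit or range.

### The arm

A 6-joint arm with a two-finger parallel gripper is mounted at the origin on a cart in front of the work surface, level with it; the furniture and walls round the work are solid. World frame = base frame: x ahead of the robot, y to its left, z up, the work surface at z = 0. Lengths are in m, angles in rad, forces in N, time in s.
With the tool pointing down it reaches from about 0.375 to 0.975 m from the base axis. Payload 3.8 kg.
Tool frame: the origin (TCP) lies midway between the tips of the shut fingers; the grasp point (between the pads) lies 19 mm behind it; z points along the fingers, y is the direction in which the jaws open and shut (so a half turn about z gives the same grasp; the last joint's range is limited). The gripper opens to 85 mm and grips with 20 to 120 N. Pads are 22 mm wide; open, the fingers measure 114 mm over their backs; the gripper's body (76 mm by 85 mm) begins 54 mm behind the grasp point. The pads swing forward as they close: fully open they stand 13 mm farther back than shut.
Start: joints at [1.132, 0.264, 1.604, -0, 1.274, -0.037], TCP at [0.264, 0.621, 0.231] pointing down, gripper open.
Joint ranges: [-2.63, 2.63], [-0.94, 2.18], [0.31, 2.57], [-1.31, 4.45], [0, 2.66], [-2.55, 2.55]. Speed limits (rad/s): [2.57, 2.57, 3.14, 3.14, 3.14, 3.14].

### API

Orientations are given as a unit quaternion [x, y, z, w].
In Python, from rig import manip, cams gives the robot as it stands.
- The arm moves only by the tool play_rows, never from a script. Its argument "plan" is a list of rows, each a list of 3 entries, a list of its own where there are three numbers: the shift along the tool's x, y, z as a fraction of full scale, then the turn about the tool's z as a fraction of full scale, then the opening, from 0 (shut) to 1 (fully open). In form: [[[x, y, z], spin, jaw], ...]. A call has 1 to 12 rows; each row is the pose to reach, as a shift and turn from the pose commanded when the call began, along the tool's axes at that moment; what a row does not reach only later rows make up. Full scale, the value 1, is 12 cm for a shift and 1.5 rad for a turn. A row lasts 1/8 s, in which the tool goes at most 62.5 mm and 10.7 degrees, less where a joint would pass 70% of its speed; a pose out of reach is approached as far as the arm can. A call with a number of a shift or a turn outside -1 to 1 is refused whole. A call with a gripper value outside its range is refused whole. The fingers move at their own pace and stop on an object; "squeeze" is the grip in N (left out, the last holds). Time passes only in rows, so rows that repeat a pose let the fingers close. It gives the time, the measured TCP pose, the force and the opening at its end, in the units of the state.
- manip.state(): the state, without advancing time (a new reading comes with each control period).
- cams.read_camera(name): name is "scene" or "top" or "wrist"; returns the picture (384x512x3 uint8, blue, green, red); there is no depth.
- cams.camera_info(name): a dict with "mtx" (3x3 intrinsics, pixels), "xyz" and "rotation" of the camera in the world. Camera axes: x right, y down, z forward; pixel columns grow to the right and rows downward; lengths in m; the calibration is good to about 2 mm. A picture is of the moment at which its call begins: read the wrist's pose just before it. camera_info takes no time and is no camera call; for the wrist camera it gives the pose at the moment of the call.
- manip.close_job(): hands the job in, once; it reports no verdict.
The state is a dict: "time_s": time; "joints": joint angles; "qd": joint speeds; "tau": joint torques, N m; "tool_pos": TCP position; "tool_rot": TCP orientation; "ft_force": force on the tool from outside, world axes, zero at the start; "wrist_torque": the same for the moment, N m; "grip_width": finger opening in m.
Only numpy, scipy, OpenCV 4.12 (cv2) and the standard library are available. Lean on these libraries where they do the work, as an engineer would, in place of code of your own. Each camera call takes 0.05 s, during which the arm holds its last target. There are 200 camera calls.

## Working session

There is one attempt and no reset: what is moved stays moved. The work goes in short steps, Python scripts to look and compute and a tool call to move; the robot and the scene stay as the last step left them, time stands still between calls to the robot, and variables do not carry over. Pictures are saved under pics/ and viewed, about 8 in all and at most 12, crops included, and the job is handed in when it is done.

Besides the shell and the picture viewer there is one more tool, called in YAML: its name, and indented under it one key for each argument. play_rows: Moves the arm, as the interface text tells. Shift numbers are shares of 12 cm and turn numbers shares of 1.5 rad, none past 1 either way. Its arguments: {"type":"object","properties":{"plan":{"type":"array"},"squeeze":{"type":"number"}},"required":["plan"]}

```bash
mkdir -p pics; ls
python3 - <<'E'
from rig import manip,cams
import cv2
print(manip.state())
for n in("scene","top"):
    im=cams.read_camera(n);cv2.imwrite(f"pics/{n}0.png",im)
    print(n,cams.camera_info(n))
E
```

```text
pics
{'time_s': 0.0, 'joints': array([ 1.13214349e+00,  2.64750464e-01,  1.60536663e+00,  3.61582185e-05,
        1.27368783e+00, -3.69021415e-02]), 'qd': array([-0.00179717, -0.00078586,  0.00026685,  0.00049723,  0.00010057,
        0.00153231]), 'tau': array([ 1.82882254e-04, -5.15091920e+01, -3.67327166e+01,  2.57983438e-04,
        1.26621936e-02,  1.58840322e-05]), 'tool_pos': array([0.26363036, 0.62060402, 0.22996781]), 'tool_rot': array([ 1.99532238e-01,  9.79890638e-01, -1.07094170e-03, -2.77337416e-04]), 'ft_force': array([-0.65882351,  0.45343409, -0.10960961]), 'wrist_torque': array([ 0.02098947, -0.00443781,  0.01359402]), 'grip_width': 0.08550816235616827}
scene {'mtx': array([[406.03928856,   0.        , 254.19161639],
       [  0.        , 406.03928856, 190.77063156],
       [  0.        ,   0.        ,   1.        ]]), 'xyz': array([-0.41153804, -0.78793899,  0.80637572]), 'rotation': array([ 0.79725127, -0.35008918,  0.2106558 , -0.44435583])}
top {'mtx': array([[425.17551972,   0.        , 253.98910338],
       [  0.        , 425.17551972, 192.43261899],
       [  0.        ,   0.        ,   1.        ]]), 'xyz': array([0.22932941, 0.00371621, 1.60489356]), 'rotation': array([-0.70081989,  0.70704488, -0.06394653,  0.06964098])}
```

Run:
```python
import cv2,numpy as np
a=cv2.imread("pics/scene0.png");b=cv2.imread("pics/top0.png")
cv2.imwrite("pics/t2.png",cv2.resize(b,(800,600),interpolation=cv2.INTER_CUBIC))
cv2.imwrite("pics/s2.png",cv2.resize(a,(800,600),interpolation=cv2.INTER_CUBIC))
```

```text
(no output)
```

View pics/t2.png

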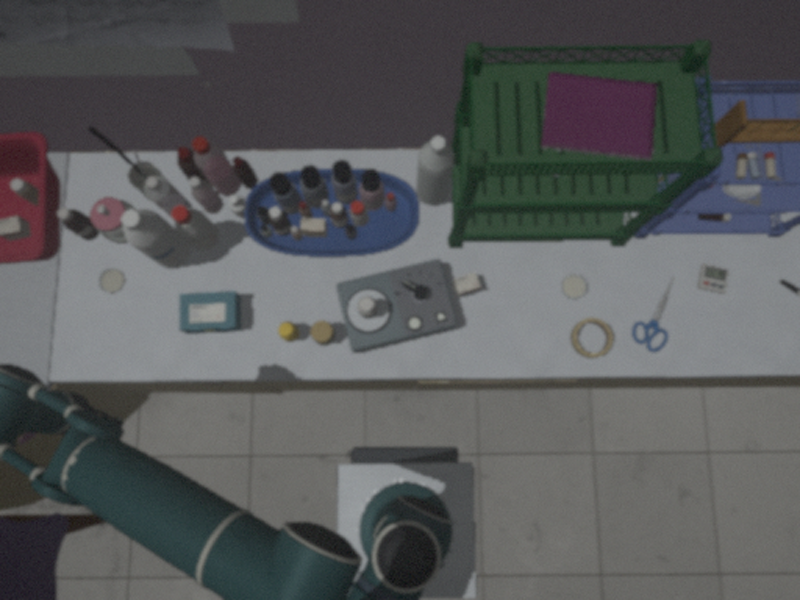

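View pics/s2.png

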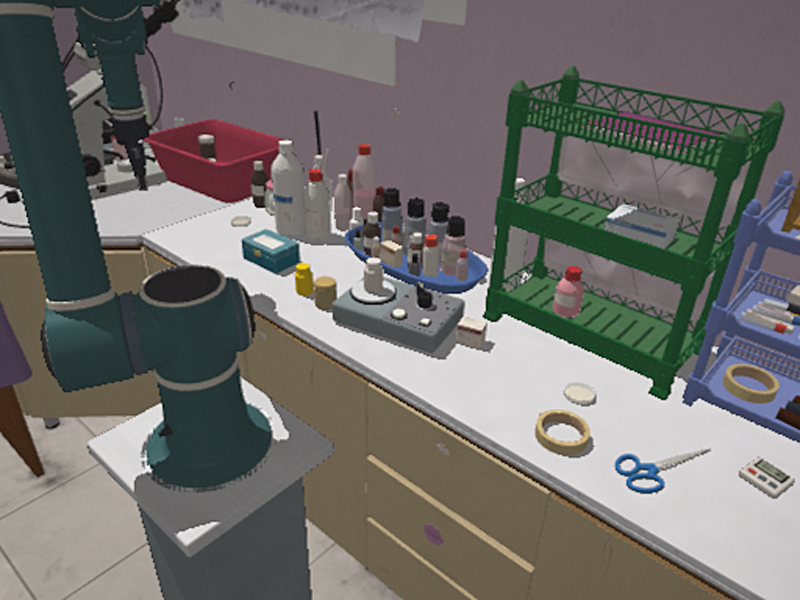

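```bash
cat > h.py <<'E'
from rig import manip,cams
import cv2,numpy as np
from scipy.spatial.transform import Rotation as R
def ray(info,uv,z):
    M=R.from_quat(info["rotation"]).as_matrix();K=info["mtx"]
    d=M@np.linalg.inv(K)@np.array([uv[0],uv[1],1.]);c=info["xyz"]
    return c+d*(z-c[2])/d[2]
def proj(info,p):
    M=R.from_quat(info["rotation"]).as_matrix();q=info["mtx"]@(M.T@(np.asarray(p)-info["xyz"]));return q[:2]/q[2]
def shift(p):   # world target -> tool shift fractions from present pose
    s=manip.state();return R.from_quat(s["tool_rot"]).as_matrix().T@(np.asarray(p)-s["tool_pos"])/0.12
E
python3 - <<'E'
from h import *
i=cams.camera_info("top");k=.64
for n,p,z in [("hub",(421,292),.087),("tip",(403,281),.095),("start",(414,324),.068),("stop",(441,317),.067),("plate",(368,310),.068),("c1",(338,285),.058),("c2",(441,261),.058),("c3",(459,325),.058),("c4",(354,349),.058),("jar",(321,331),.066),("carton",(470,285),.05)]:
    print(n,ray(i,np.array(p)*k,z).round(3))
w=cams.camera_info("wrist");s=manip.state()
print(w["mtx"]);T=R.from_quat(s["tool_rot"]);print(T.inv().apply(w["xyz"]-s["tool_pos"]),(T.inv()*R.from_quat(w["rotation"])).as_matrix().round(3))
print(T.as_matrix().round(3)); print(shift([.42,.02,.33]))
E
```

```text
hub [ 0.54  -0.042  0.087]
tip [0.565 0.    0.095]
start [ 0.468 -0.025  0.068]
stop [ 0.484 -0.088  0.067]
plate [0.502 0.083 0.068]
c1 [0.565 0.155 0.058]
c2 [ 0.621 -0.092  0.058]
c3 [ 0.466 -0.131  0.058]
c4 [0.411 0.116 0.058]
jar [0.454 0.193 0.066]
carton [ 0.564 -0.16   0.05 ]
[[309.42216392   0.         255.90355199]
 [  0.         309.42216392 190.91185488]
 [  0.           0.           1.        ]]
[ 0.07481548  0.00024729 -0.14240769] [[-0.001 -0.958 -0.287]
 [ 1.    -0.001  0.   ]
 [-0.001 -0.287  0.958]]
[[-0.92   0.391 -0.001]
 [ 0.391  0.92  -0.002]
 [ 0.    -0.002 -1.   ]]
[-3.15631407 -4.0989639  -0.82453945]
```

play_rows:
  plan:
    - [[-0.84,-0.93,0],0,0]
    - [[-0.84,-0.93,0],0,0]
    - [[-0.84,-0.93,0],0,0]
    - [[-0.84,-0.93,0],0,0]

```text
time_s: 0.6
tool_pos: [0.3136, 0.4779, 0.2312]
tool_rot: [0.201, 0.98, 0.0, -0.0]
ft_force: [-0.6, 0.3, 0.1]
grip_width: 0.0123
```

play_rows:
  plan:
    - [[-0.84,-0.93,0],0,0]
    - [[-0.84,-0.93,0],0,0]
    - [[-0.84,-0.93,0],0,0]
    - [[-0.84,-0.93,0],0,0]

```text
time_s: 1.1
tool_pos: [0.3628, 0.3371, 0.2316]
tool_rot: [0.201, 0.98, 0.001, 0.0]
ft_force: [-0.6, 0.6, 0.4]
grip_width: 0.0003
```

play_rows:
  plan:
    - [[-0.84,-0.93,0],0,0]
    - [[-0.84,-0.93,0],0,0]
    - [[-0.84,-0.93,0],0,0]
    - [[-0.84,-0.93,0],0,0]

```text
time_s: 1.6
tool_pos: [0.4122, 0.1954, 0.2315]
tool_rot: [0.2, 0.98, 0.001, 0.0]
ft_force: [0.3, 0.4, 0.3]
grip_width: 0.0001
```

play_rows:
  plan:
    - [[-0.84,-0.93,0],0,0]
    - [[-0.84,-0.93,0],0,0]
    - [[-0.84,-0.93,0],0,0]
    - [[-0.84,-0.93,0],0,0]

```text
time_s: 2.1
tool_pos: [0.4616, 0.0535, 0.2314]
tool_rot: [0.2, 0.98, 0.001, -0.0]
ft_force: [-0.8, 0.1, 0.2]
grip_width: 0.0003
```

play_rows:
  plan:
    - [[-0.84,-0.93,0],0.3,0]
    - [[-0.84,-0.93,0],0.5,0]
    - [[-0.84,-0.93,0],0.66,0]
    - [[-0.84,-0.93,0],0.66,0]
    - [[-0.84,-0.93,0],0.66,0]
    - [[-0.84,-0.93,0],0.66,0]
    - [[-0.84,-0.93,0],0.66,0]
    - [[-0.84,-0.93,0],0.66,0]

```text
time_s: 3.1
tool_pos: [0.51, -0.0878, 0.2312]
tool_rot: [0.64, 0.768, 0.0, -0.0]
ft_force: [0.1, -0.6, -0.2]
grip_width: -0.0001
```

Run:
```python
from h import *
import json
i=cams.camera_info("wrist");im=cams.read_camera("wrist");cv2.imwrite("pics/w1.png",im)
json.dump({k:np.asarray(v).tolist() for k,v in i.items()},open("w1.json","w"))
cv2.imwrite("pics/w1b.png",cv2.resize(im,(800,600),interpolation=cv2.INTER_CUBIC))
```

```text
(no output)
```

View pics/w1b.png

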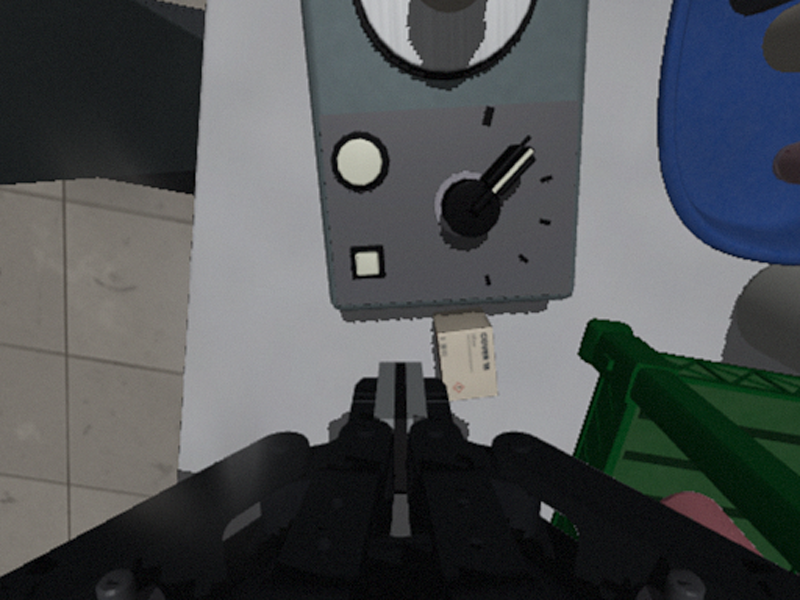

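```bash
cat >> h.py <<'E'
from scipy.optimize import least_squares
def cream(im,n=2):
    m=((im.min(2)>150)).astype(np.uint8)
    return m
def blob(m,uv,r):
    x,y=int(uv[0]),int(uv[1]);w=m[y-r:y+r+1,x-r:x+r+1]
    ys,xs=np.nonzero(w);return np.array([xs.mean()+x-r,ys.mean()+y-r]),len(xs)
def analyse(im,i,g):   # g: guesses of start, stop, marks off,2,3,4,5 in 512-px
    gr=cv2.cvtColor(im,cv2.COLOR_BGR2GRAY)
    s,ns=blob(gr>150,g[0],24);t,nt=blob(gr>150,g[1],16)
    P=[]
    for q in g[2:]:
        x,y=map(int,q);w=gr[y-9:y+10,x-9:x+10];bg=np.median(w)
        m=np.zeros_like(gr,dtype=bool);m[y-9:y+10,x-9:x+10]=w<bg-22
        c,n=blob(m,q,9);P.append(ray(i,c,.0585)[:2]);print("mark",c.round(1),n,P[-1].round(4))
    P=np.array(P)
    f=lambda v:np.hypot(*(P-v[:2]).T)-v[2]
    r=least_squares(f,[.54,-.04,.0545]);c=r.x[:2]
    a=np.degrees(np.arctan2(*(P-c).T[::-1]))
    exp=np.array([75,15,-15,-45,-75])
    print("axis",r.x.round(4),"res",r.fun.round(4),"yaw each",(a-exp).round(1))
    S=ray(i,s,.068);T=ray(i,t,.067)
    print("start",s,ns,S.round(4),"stop",t,nt,T.round(4),"dist",np.linalg.norm(S-T))
    return c,(a-exp).mean(),s,t
E
python3 - <<'E'
from h import *
import json
i={k:np.array(v) for k,v in json.load(open("w1.json")).items()}
im=cv2.imread("pics/w1.png")
g=np.array([(360,161),(367,263),(488,116),(547,179),(545,221),(523,258),(487,280)])*.64
analyse(im,i,g)
E
```

```text
mark [312.1  73.8] 75 [0.5443 0.0168]
mark [349.2 114.1] 29 [ 0.5889 -0.013 ]
mark [348.4 141.4] 25 [ 0.5953 -0.0393]
mark [334.5 165.2] 20 [ 0.5876 -0.0656]
mark [311.6 179. ] 23 [ 0.5676 -0.0843]
axis [ 0.541  -0.0374  0.0541] res [ 0.0001 -0.0004  0.0002  0.0003 -0.0003] yaw each [11.6 12.  13.  13.8 14.6]
start [229.56109325 102.88906752] 622 [ 0.4716 -0.0236  0.068 ] stop [234.59171598 168.18934911] 169 [ 0.4864 -0.0855  0.067 ] dist 0.06369780983334974
```

play_rows:
  plan:
    - [[0.4,0.2,0.2],-0.12,0]
    - [[0.73,0.38,0.42],-0.24,0]
    - [[0.73,0.38,0.42],-0.36,0]
    - [[0.73,0.38,0.42],-0.48,0]
    - [[0.73,0.38,0.42],-0.556,0]
    - [[0.73,0.38,0.42],-0.556,0]
    - [[0.73,0.38,0.42],-0.556,0]
    - [[0.73,0.38,0.42],-0.556,0]

```text
time_s: 4.15
tool_pos: [0.5389, 0.0049, 0.1809]
tool_rot: [0.276, 0.961, 0.0, 0.0]
ft_force: [0.1, -0.4, 0.5]
grip_width: -0.0001
```

Run:
```python
from h import *
import json
i=cams.camera_info("wrist");im=cams.read_camera("wrist");cv2.imwrite("pics/w2.png",im)
json.dump({k:np.asarray(v).tolist() for k,v in i.items()},open("w2.json","w"))
cv2.imwrite("pics/w2b.png",cv2.resize(im,(800,600),interpolation=cv2.INTER_CUBIC))
for p in [(.4716,-.0236,.068),(.4864,-.0855,.067),(.5889,-.013,.058),(.5953,-.0393,.058),(.5876,-.0656,.058),(.5676,-.0843,.058)]: print((proj(i,p)/.64).round(1))
```

```text
[285.7 218.8]
[211.1 300.9]
[418.5 373.5]
[387.3 402.4]
[344.7 413.2]
[301.1 403. ]
```

View pics/w2b.png

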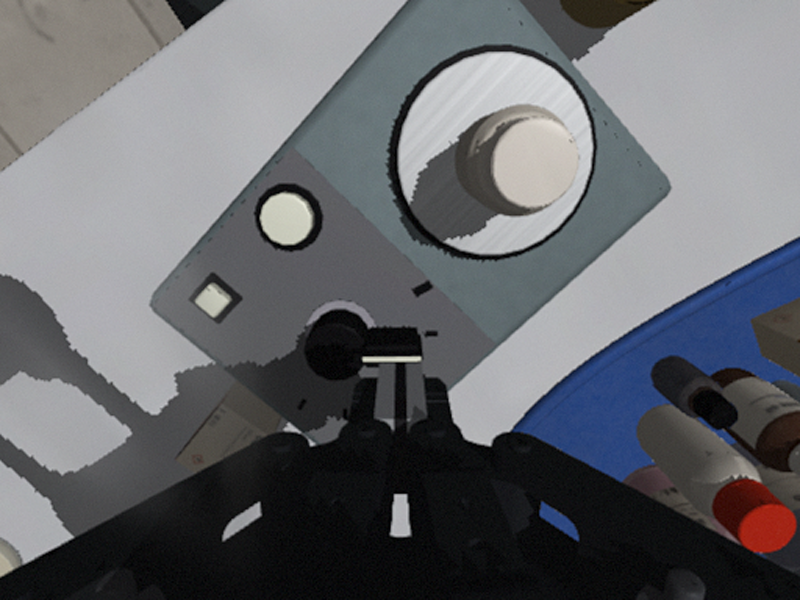

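Run:
```python
from h import *
import json
I=[{k:np.array(v) for k,v in json.load(open(f"w{n}.json")).items()} for n in(1,2)]
G=[cv2.imread(f"pics/w{n}.png",0) for n in(1,2)]
def P(i): 
    M=R.from_quat(i["rotation"]).as_matrix().T;return i["mtx"]@np.c_[M,-M@i["xyz"]]
def tri(a,b):
    X=cv2.triangulatePoints(P(I[0]),P(I[1]),np.array(a,float),np.array(b,float));return (X[:3]/X[3]).ravel()
s=[blob(G[0]>150,(230,103),24)[0],blob(G[1]>150,(185,139),24)[0]]
t=[blob(G[0]>150,(235,168),16)[0],blob(G[1]>150,(136,191),13)[0]]
o2=blob(G[1]<45,(270.5,184.7),8)[0]
print(s,t,o2)
S=tri(*s);T=tri(*t);O=tri((312.1,73.8),o2)
print("start",S.round(4),"stop",T.round(4),"off",O.round(4),np.linalg.norm(S-T), "yaw",np.degrees(np.arctan2(*(S-T)[:2][::-1]))-90)
print("view2 on plane", ray(I[1],s[1],.068).round(4),ray(I[1],t[1],.067).round(4),ray(I[1],o2,.058).round(4))
# axis from start view1 fits: short marks with known radius
M=np.array([[.5889,-.013],[.5953,-.0393],[.5876,-.0656],[.5676,-.0843]])
e=np.radians([15,-15,-45,-75])
f=lambda v:(M-v[:2]-.0545*np.c_[np.cos(e+v[2]),np.sin(e+v[2])]).ravel()
r=least_squares(f,[.54,-.04,.23]);print("axis",r.x[:2].round(4),np.degrees(r.x[2]),r.fun.round(4))
```

```text
[array([229.54267311, 102.90177134]), array([182.72683514, 139.60529483])] [array([234.63095238, 168.20833333]), array([135.25514403, 192.27572016])] [269.95238095 184.36507937]
start [ 0.4714 -0.0236  0.0673] stop [ 0.4864 -0.0858  0.0659] off [0.5439 0.0166 0.0603] 0.06393591784908491 yaw 13.56754808478523
view2 on plane [ 0.4713 -0.0235  0.068 ] [ 0.4863 -0.0852  0.067 ] [0.5444 0.0163 0.058 ]
axis [ 0.5412 -0.0376] 13.434528363311387 [-0.0002 -0.0014 -0.0003 -0.0003  0.      0.0005  0.0005  0.0012]
```

play_rows:
  plan:
    - [[0.04,0.01,0.3],0,0]
    - [[0.04,0.01,0.6],0,0]
    - [[0.04,0.01,0.8],0,0]
    - [[0.04,0.01,0.88],0,0]
    - [[0.04,0.01,0.9],0,0]
    - [[0.04,0.01,0.9],0,0]
    - [[0.04,0.01,0.9],0,0]

```text
time_s: 5.08
tool_pos: [0.5365, 0.0084, 0.0741]
tool_rot: [0.275, 0.961, 0.0, 0.001]
ft_force: [0.2, -0.1, -0.3]
grip_width: 0.0004
```

```bash
cat >> h.py <<'E'
AX=np.array([.541,-.0375]);YAW=np.radians(13.4)
def pose(th,d,r=.036): # th clockwise from speed one; returns xy, tool-x angle
    a=YAW+np.pi/4-th;u=np.array([np.cos(a),np.sin(a)]);n=np.array([-u[1],u[0]])
    return AX+r*u+d*n,a+np.pi/2
def rows(ths,d=.0175,r=.036,z=.073):
    s=manip.state();M=R.from_quat(s["tool_rot"]).as_matrix();x0=np.arctan2(M[1,0],M[0,0])
    for t in ths:
        p,a=pose(t,d,r);v=M.T@(np.r_[p,z]-s["tool_pos"])/.12
        print(round(t,3),v.round(3),round(((x0-a+np.pi)%(2*np.pi)-np.pi)/1.5,3))
E
python3 - <<'E'
from h import *
s=manip.state();print(s["tool_pos"],s["ft_force"])
rows(np.r_[0,np.linspace(.06,.42,7),.94,1.45])
E
```

```text
[0.53650689 0.0084047  0.0741291 ] [ 0.24520596 -0.09594852 -0.28454555]
0.0 [-0.087 -0.006  0.01 ] -0.004
0.06 [-0.105  0.003  0.01 ] 0.036
0.12 [-0.123  0.01   0.01 ] 0.076
0.18 [-0.142  0.016  0.01 ] 0.116
0.24 [-0.162  0.021  0.01 ] 0.156
0.3 [-0.182  0.025  0.01 ] 0.196
0.36 [-0.201  0.027  0.01 ] 0.236
0.42 [-0.221  0.029  0.01 ] 0.276
0.94 [-0.389 -0.009  0.01 ] 0.622
1.45 [-0.513 -0.122  0.01 ] 0.962
```

play_rows:
  plan:
    - [[-0.05,0,0.01],0,0]
    - [[-0.087,-0.005,0.01],0,0]
    - [[-0.105,0.003,0.01],0.036,0]
    - [[-0.123,0.01,0.01],0.076,0]
    - [[-0.142,0.016,0.01],0.116,0]

```text
time_s: 5.7
tool_pos: [0.5505, 0.0015, 0.0717]
tool_rot: [0.359, 0.933, 0.0, -0.001]
ft_force: [-2.5, 3.3, 2.5]
grip_width: 0.0001
```

Run:
```python
from h import *
s=manip.state();print(s["tool_pos"],s["ft_force"])
p,a=pose(.18,.0175);print(p)
rows([.18,.24,.30,.36,.42,.94])
```

```text
[0.5504725  0.00153848 0.07172974] [-2.50442109  3.32269709  2.49024272]
[0.55202541 0.00097974]
0.18 [-0.013  0.005 -0.011] -0.002
0.24 [-0.031  0.013 -0.011] 0.038
0.3 [-0.05   0.021 -0.011] 0.078
0.36 [-0.069  0.027 -0.011] 0.118
0.42 [-0.088  0.031 -0.011] 0.158
0.94 [-0.259  0.024 -0.011] 0.505
```

play_rows:
  plan:
    - [[-0.018,0.008,0],0.04,0]
    - [[-0.037,0.016,0],0.08,0]
    - [[-0.056,0.022,0],0.12,0]
    - [[-0.075,0.026,0],0.16,0]
    - [[-0.075,0.026,0],0.16,0]
    - [[-0.075,0.026,0],0.16,0]

```text
time_s: 6.45
tool_pos: [0.5598, -0.0028, 0.0717]
tool_rot: [0.467, 0.884, -0.0, -0.0]
ft_force: [-0.6, 0.5, -0.2]
grip_width: 0.0003
```

Run:
```python
from h import *
im=cams.read_camera("wrist")
s=manip.state();print(s["tool_pos"],s["ft_force"])
p,a=pose(.42,.0175);print(p)
cv2.imwrite("pics/w3b.png",cv2.resize(im,(800,600),interpolation=cv2.INTER_CUBIC))
rows([.42,.50,.58,.66,.74,.82,.88,.94])
```

```text
[ 0.55972885 -0.00272576  0.07167254] [0.23967483 0.42126838 0.30055693]
[ 0.56085614 -0.00274394]
0.42 [-0.005  0.008 -0.011] 0.0
0.5 [-0.03   0.018 -0.011] 0.054
0.58 [-0.055  0.027 -0.011] 0.107
0.66 [-0.081  0.034 -0.011] 0.16
0.74 [-0.107  0.038 -0.011] 0.214
0.82 [-0.134  0.041 -0.011] 0.267
0.88 [-0.154  0.041 -0.011] 0.307
0.94 [-0.174  0.04  -0.011] 0.347
```

View pics/w3b.png

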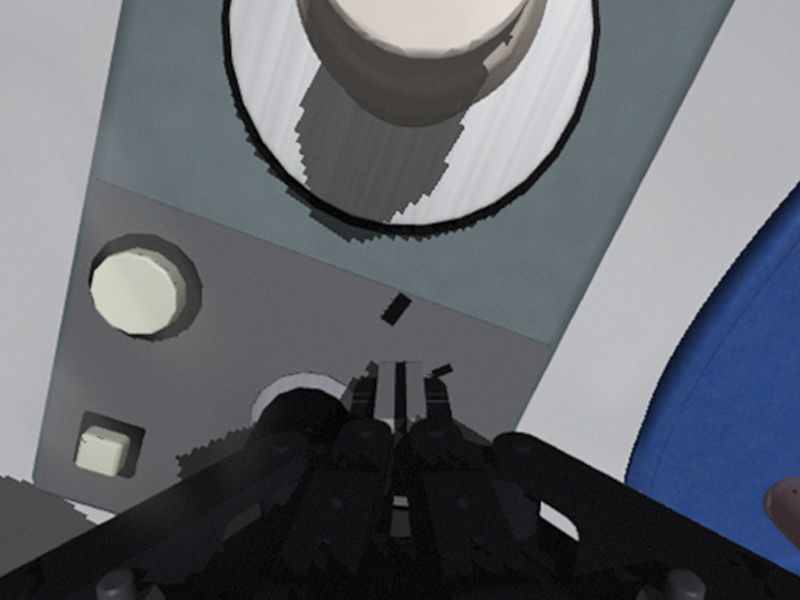

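play_rows:
  plan:
    - [[-0.025,0.01,0],0.054,0]
    - [[-0.05,0.019,0],0.107,0]
    - [[-0.076,0.026,0],0.16,0]
    - [[-0.102,0.03,0],0.214,0]
    - [[-0.129,0.033,0],0.267,0]
    - [[-0.149,0.033,0],0.307,0]
    - [[-0.169,0.032,0],0.347,0]
    - [[-0.169,0.032,0],0.347,0]
    - [[-0.169,0.032,0],0.347,0]

```text
time_s: 7.62
tool_pos: [0.5742, -0.0172, 0.0716]
tool_rot: [0.678, 0.735, -0.0, -0.0]
ft_force: [0.4, 0.2, -0.6]
grip_width: -0.0004
```

Run:
```python
from h import *
s=manip.state();print(s["tool_pos"],s["ft_force"])
print(pose(.94,.0175)[0])
rows([.94,1.02,1.1,1.18,1.24,1.30,1.34,1.38,1.42,1.45])
```

```text
[ 0.57421199 -0.01718395  0.0716436 ] [ 0.43789415  0.17472191 -0.63424727]
[ 0.57550113 -0.01720414]
0.94 [-0.001  0.011 -0.011] 0.0
1.02 [-0.025  0.021 -0.011] 0.054
1.1 [-0.051  0.03  -0.011] 0.107
1.18 [-0.077  0.037 -0.011] 0.16
1.24 [-0.096  0.04  -0.011] 0.2
1.3 [-0.116  0.043 -0.011] 0.24
1.34 [-0.129  0.044 -0.011] 0.267
1.38 [-0.143  0.044 -0.011] 0.294
1.42 [-0.156  0.044 -0.011] 0.32
1.45 [-0.166  0.044 -0.011] 0.34
```

play_rows:
  plan:
    - [[-0.024,0.01,0],0.054,0]
    - [[-0.05,0.019,0],0.107,0]
    - [[-0.076,0.026,0],0.16,0]
    - [[-0.095,0.029,0],0.2,0]
    - [[-0.115,0.032,0],0.24,0]
    - [[-0.128,0.033,0],0.267,0]
    - [[-0.142,0.033,0],0.294,0]
    - [[-0.155,0.033,0],0.32,0]
    - [[-0.165,0.033,0],0.34,0]
    - [[-0.165,0.033,0],0.34,0]
    - [[-0.165,0.033,0],0.34,0]

```text
time_s: 9.0
tool_pos: [0.5798, -0.0366, 0.0717]
tool_rot: [0.842, 0.539, 0.0, -0.0]
ft_force: [0.4, 0.1, 0.0]
grip_width: 0.0001
```

Run:
```python
from h import *
s=manip.state();print(s["tool_pos"],s["ft_force"],s["tool_rot"])
print(pose(1.45,.0175)[0])
```

```text
[ 0.57980537 -0.03661423  0.07168704] [0.37543217 0.1471436  0.01459126] [ 8.41987701e-01  5.39496720e-01  5.02604802e-06 -6.37708502e-06]
[ 0.58101865 -0.03662957]
```

play_rows:
  plan:
    - [[0.1,0,0],0,0]
    - [[0.1,0,-0.3],0,0]
    - [[0.1,0,-0.7],0,0]
    - [[0.1,0,-0.9],0,0]
    - [[-0.1,-0.4,-0.9],0,0]
    - [[-0.28,-0.86,-0.9],0,0]
    - [[-0.28,-0.86,-0.9],0,0]
    - [[-0.28,-0.86,-0.9],0,0]
    - [[-0.28,-0.86,-0.9],0,0]

```text
time_s: 10.12
tool_pos: [0.474, -0.0239, 0.1806]
tool_rot: [0.842, 0.539, 0.001, 0.001]
ft_force: [-1.3, -0.1, -0.2]
grip_width: -0.0002
```

Run:
```python
from h import *
i=cams.camera_info("wrist");im=cams.read_camera("wrist")
s=manip.state();print(s["tool_pos"],s["ft_force"])
print(shift([.4714,-.0236,.09]),shift([.4714,-.0236,.063]))
cv2.imwrite("pics/w4b.png",cv2.resize(im,(800,600),interpolation=cv2.INTER_CUBIC))
```

```text
[ 0.47385044 -0.02397622  0.18042197] [-0.4081936   0.50186187 -0.3089136 ]
[-0.00612361 -0.02100408  0.75348198] [-0.00625375 -0.02134534  0.97848168]
```

View pics/w4b.png

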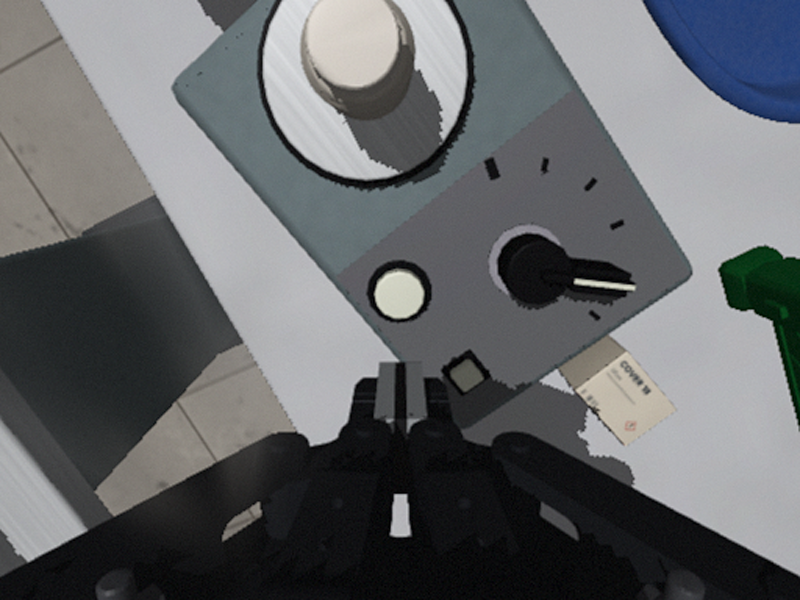

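play_rows:
  plan:
    - [[-0.006,-0.02,0.2],0.12,0]
    - [[-0.006,-0.02,0.4],0.24,0]
    - [[-0.006,-0.02,0.4],0.36,0]
    - [[-0.006,-0.02,0.4],0.48,0]
    - [[-0.006,-0.02,0.4],0.6,0]
    - [[-0.006,-0.02,0.4],0.7,0]
    - [[-0.006,-0.02,0.4],0.75,0]
    - [[-0.006,-0.02,0.4],0.75,0]
    - [[-0.006,-0.02,0.4],0.75,0]

```text
time_s: 11.3
tool_pos: [0.4702, -0.0237, 0.1317]
tool_rot: [1.0, 0.008, 0.0, 0.0]
ft_force: [-0.6, -0.3, 0.3]
grip_width: 0.0001
```

Run:
```python
from h import *
s=manip.state();print(s["tool_pos"],s["ft_force"],s["tool_rot"])
for z in(.078,.068,.063): print(shift([.4714,-.0236,z]))
```

```text
[ 0.47018659 -0.02370418  0.13169351] [-0.56515437 -0.33816683  0.34651697] [9.99969789e-01 7.77303600e-03 1.53047159e-05 6.67356061e-06]
[ 0.01011037 -0.00071699  0.44744621]
[ 0.01010783 -0.00071812  0.53077954]
[ 0.01010656 -0.00071869  0.57244621]
```

play_rows:
  plan:
    - [[0.01,0,0.3],0,0]
    - [[0.01,0,0.45],0,0]
    - [[0.01,0,0.5],0,0]
    - [[0.01,0,0.53],0,0]
    - [[0.01,0,0.55],0,0]
    - [[0.01,0,0.57],0,0]
    - [[0.01,0,0.58],0,0]
    - [[0.01,0,0.58],0,0]
    - [[0.01,0,0.58],0,0]

```text
time_s: 12.42
tool_pos: [0.4713, -0.0237, 0.063]
tool_rot: [1.0, 0.007, 0.001, 0.0]
ft_force: [-2.7, -0.2, 6.3]
grip_width: -0.0003
```

play_rows:
  plan:
    - [[0,0,0.01],0,0]
    - [[0,0,0.02],0,0]
    - [[0,0,0.02],0,0]
    - [[0,0,0.02],0,0]

```text
time_s: 12.92
tool_pos: [0.4714, -0.0237, 0.0627]
tool_rot: [1.0, 0.007, 0.0, 0.0]
ft_force: [-9.8, 0.9, 22.6]
grip_width: 0.0001
```

play_rows:
  plan:
    - [[0,0,-0.1],0,0]
    - [[0,0,-0.3],0,0]
    - [[0,0,-0.7],0,0]
    - [[0,0,-1],0,0]
    - [[-0.6,0,-1],0,0]
    - [[-0.6,0,-1],0,0]
    - [[-0.6,0,-1],0,0]
    - [[-0.6,0,-1],0,0]

```text
time_s: 13.92
tool_pos: [0.4, -0.0248, 0.18]
tool_rot: [1.0, 0.007, 0.001, 0.0]
ft_force: [0.5, -0.2, -0.5]
grip_width: 0.0001
```

Run:
```python
from h import *
im=cams.read_camera("wrist")
s=manip.state();print(s["tool_pos"],s["ft_force"],s["time_s"])
cv2.imwrite("pics/w5b.png",cv2.resize(im,(800,600),interpolation=cv2.INTER_CUBIC))
```

```text
[ 0.3999573  -0.02474883  0.17996042] [0.56970642 0.78068389 0.03159522] 13.975
```

View pics/w5b.png

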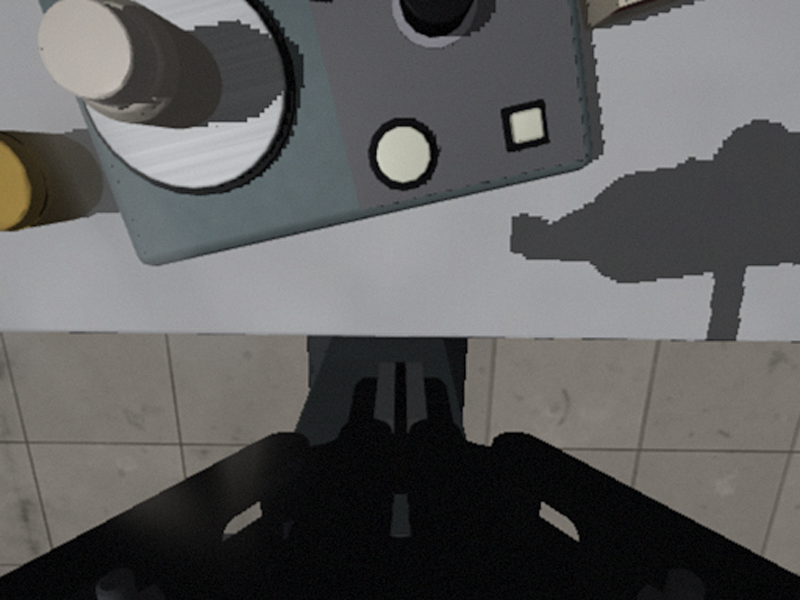

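Run:
```python
from h import *
a=cams.read_camera("scene")[165:235,205:320];b=cams.read_camera("top")[160:230,205:320]
cv2.imwrite("pics/f.png",cv2.resize(np.vstack([a,b]),(575,600)[:1]+(600,),interpolation=cv2.INTER_CUBIC))
```

```text
(no output)
```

View pics/f.png

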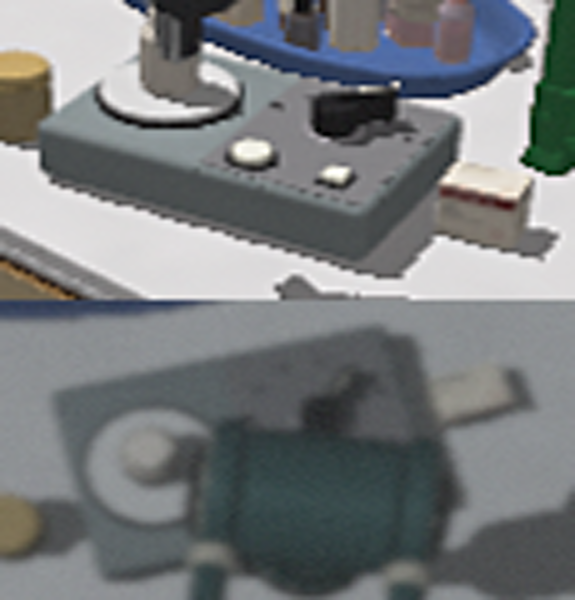

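```bash
python3 -c "
from rig import manip;print(manip.close_job())"
```

```text
the job is handed in; nothing more can be done
None
```

I set the stirrer to speed four, pressed the start button fully down and released it, then handed the job in at about 14 s of the 64 s allowed.

- **Selector:** The lever was at speed one. I pushed it three clicks clockwise with the shut fingertips on its anticlockwise cheek only. A close picture then showed it covering the fourth mark past off, with marks off to three and five visible. The push force fell to about zero after each click.
- **Start button:** It took 6 N at first. Pushing further raised the force to 22.6 N with only 0.3 mm more travel, so it was against its stop.
- **Last checks:** The last pictures showed both buttons looking up, the vial upright on its plate and the gripper clear. The carton and jar looked where they were. The wrist force read close to zero.

In the last pictures the lever showed only in the coarse scene and top views, partly hidden by the arm. They agree with speed four but are too blurred to measure. None of the checks failed; the two-view height estimates differed from the given heights by 1 to 2 mm.

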